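# Fill the insect hotel with the drilled pieces

## Robot

A 7-joint arm with a two-finger parallel gripper is mounted at the origin on the work surface. World frame = base frame: x ahead of the robot, y to its left, z up, the work surface at z = 0. Lengths are in mm, angles in rad, forces in N, time in s.
With the tool pointing down it reaches from about 425 to 950 mm from the base axis. Payload 4.7 kg.
Tool frame: the origin (TCP) lies midway between the tips of the shut fingers; the grasp point (between the pads) lies 19 mm behind it (pinch_z is the distance from the TCP to the grasp point, in mm); z points along the fingers, y is the line along which they close (so a half turn about z gives the same grasp; the last joint's range is limited). The gripper opens to 87 mm and grips with 3 to 60 N. Pads are 19 mm wide; open, the fingers measure 117 mm over their backs; the gripper's body (75 mm by 190 mm) begins 51 mm behind the grasp point.
Start: joints at [-0.029, 0.469, -0.049, 1.532, 0.024, 1.141, -0.082], TCP at [675.018, 0.046, 222.573] pointing down, gripper open.
Joint ranges: [-2.59, 2.59], [-0.33, 1.99], [-1.39, 1.29], [0.1, 2.45], [-1.04, 4.18], [0.21, 1.99], [-2.66, 2.66]. Speed limits (rad/s): [2.57, 2.57, 3.14, 3.14, 3.14, 3.14, 3.14].

## Interface

Orientations are given as a rotation vector (axis times angle).
In Python, from workcell import get_obs, grab_frame, calibration, sign_off, pinch_z gives the robot as it stands.
- The arm moves only by the shell command python3 -m pendant 'ROWS'. ROWS is JSON, a list that holds one entry, the list of rows, each a list of 5 numbers: the opening, from 0 (shut) to 1 (fully open), then the shift along the tool's x, y, z normalised to -1 to 1, where 1 is 12 cm, then the turn about the tool's z normalised to -1 to 1, where 1 is 0.12 rad. A call has exactly 5 rows; each row shifts and turns the commanded pose from where the row before left it, along the tool's axes as they then stand; what a row does not reach is not made up. A row lasts 1/8 s, in which the tool goes at most 62.5 mm and 10.7 degrees, less where a joint would pass 70% of its speed; a pose out of reach is approached as far as the arm can. A call with a number of a shift or a turn outside -1 to 1 is refused whole. A call with a gripper value outside its range is refused whole. The fingers move at their own pace and stop on an object; the grip force is fixed at half the most. Time passes only in rows, so rows that do not move let the fingers close, or fill a call up. It gives the time, the measured TCP pose, the force, the opening and the grip force at its end, in the units of the state.
- get_obs(): the state, without advancing time (a new reading comes with each control period).
- grab_frame(name): name is "scene" or "side" or "wrist"; returns the picture (480x640x3 uint8, red, green, blue); there is no depth.
- calibration(name): a dict with "mtx" (3x3 intrinsics, pixels), "dist_coeffs" ([k1, k2, p1, p2, k3] as OpenCV has them; the pictures are not rectified), "T" (4x4, takes a point from camera to world coordinates); the wrist camera has in their place "hand_eye" (4x4, takes a point from camera to tool coordinates, whose origin is the TCP and whose axes are the flange's). Camera axes: x right, y up, looking along -z (the intrinsics and any distortion apply to the point x, -y, -z); pixel columns grow to the right and rows downward; lengths in mm; the calibration is good to about 2 mm. A picture is of the moment at which its call begins: read the wrist's pose just before it. calibration takes no time and is no camera call.
- sign_off(): hands the job in; it is judged then, once.
The state is a dict: "t": time; "joint_pos": joint angles; "qd": joint speeds; "tau": joint torques, N m; "position": TCP position; "orientation": TCP orientation; "wrist_force": force on the tool from outside, world axes, zero at the start; "torque": the same for the moment, N m; "finger_gap": opening from 0.0 (shut) to 1.0 (fully open); "grasp_force": force on a finger pad.
Only numpy, scipy, OpenCV 4.12 (cv2) and the standard library are available. Lean on these libraries where they do the work, as an engineer would, in place of code of your own. Each camera call takes 0.05 s, during which the arm holds its last target. There are 200 camera calls.

## Task

First slide the loose plywood divider, upright, fully down into its slot in the insect hotel (the tray lying open side up). Then stand the drilled pieces on the hotel's floor, holes up: the big log in the larger bay beside the divider, the square block in the smaller bay on its other side, the small log in the narrow room behind the fixed wall. Leave the undrilled look-alikes and the screw jar standing where they are.

Things in the scene. Friction and masses are not known exactly. Their poses are not given: they have to be found in the camera images.
- hotel: Insect hotel: fixed square plywood tray, any yaw, open on top, outside 218 x 218 x 55 mm tall, floor and walls 10 mm thick. Origin: centre of its underside, z up, x and y square to the walls. A fixed inner wall runs along y at x 27 to 37 mm: beyond it the narrow room (x 37 to 99, y -99 to 99); on the other side the wide room (x -99 to 27), which the divider splits.
- slot (a point): Middle of the divider's slot, on the hotel's floor (hotel x -36, y 20, z 10 mm); axes as the hotel's; the board runs along x. At each end of the wide room two darker wooden cleats, 18 mm long, guide it: 16 mm apart, chamfered to 36 mm over the top 14 mm. With the board in, larger bay: hotel y -99 to 14 (middle x -36, y -44); smaller bay: y 26 to 99 (middle x -36, y 62).
- divider: The divider: a loose plywood board standing on its long edge, 108 mm long (its x), 12 mm thick (its y), 80 mm tall, plain. Either end and either face may go either way round. Origin at the centre of its underside, z up. In the slot it rests on the hotel's floor, 10 mm above the table, and stands 35 mm above the hotel's walls.
- drilled_big_log: An upright piece of round log with bark, 64 mm in diameter and 80 mm tall, its pale flat top end showing several round dark drilled holes. Origin at the centre of its underside, z up.
- drilled_small_log: An upright piece of round log with bark, 44 mm in diameter and 80 mm tall, its pale flat top end showing several round dark drilled holes. Origin at the centre of its underside, z up.
- drilled_block: An upright squared block of pale wood, 46 x 46 mm and 80 mm tall, its top showing a 3 x 3 grid of dark drilled holes. Origin at the centre of its underside, z up, x and y square to its sides. Any yaw is fine in its bay.
- plain_big_log: Look-alike, to be left standing: an upright piece of round log with bark, 64 mm in diameter and 80 mm tall, its pale flat top end plain, with no holes. Origin at the centre of its underside, z up.
- plain_small_log: Look-alike, to be left standing: an upright piece of round log with bark, 44 mm in diameter and 80 mm tall, its pale flat top end plain, with no holes. Origin at the centre of its underside, z up.
- plain_block: Look-alike, to be left standing: an upright squared block of pale wood, 46 x 46 mm and 80 mm tall, its top plain, with no holes. Origin at the centre of its underside, z up, x and y square to its sides.
- screw_jar: A closed round glass jar with a steel cap, 54 mm in diameter and 75 mm tall, standing among the pieces; to be left where it is. Origin at the centre of its underside, z up.
Mind the look-alikes: they are no part of the job. What is shaped like the drilled_small_log but purple is not meant.

How it is judged (in metres and radians):
On the way:
1. the divider is fully down in its slot while all three drilled pieces are still outside the hotel (x of divider in the frame of hotel between -0.052 and -0.02 m and y of divider in the frame of hotel between 0.012 and 0.028 m and z of divider in the frame of hotel between 0.005 and 0.016 m and angle between divider's own z axis and vertical below 0.15 rad and angle between the x axis of divider and the x axis of hotel, either way round below 0.2 rad and horizontal distance between each of drilled_big_log, drilled_small_log, drilled_block and hotel above 0.14 m), for 0.2 s.
At the end, for the whole second after the job is handed in: Divider in its slot, big drilled log in the larger bay, drilled block in the smaller, small drilled log in the narrow room; each within 6 mm of the floor, upright within 0.12 rad (divider 0.15), released, at rest. Undrilled pieces and jar upright within 30 mm of their starts (x of divider in the frame of hotel between -0.052 and -0.02 m and y of divider in the frame of hotel between 0.012 and 0.028 m and z of divider in the frame of hotel between 0.005 and 0.016 m and angle between each of divider, plain_big_log, plain_small_log, plain_block, screw_jar's own z axis and vertical below 0.15 rad and angle between the x axis of divider and the x axis of hotel, either way round below 0.2 rad and x of drilled_big_log in the frame of hotel between -0.075 and 0.003 m and y of drilled_big_log in the frame of hotel between -0.08 and -0.012 m and z of drilled_big_log in the frame of hotel between 0.005 and 0.016 m and angle between each of drilled_big_log, drilled_block, drilled_small_log's own z axis and vertical below 0.12 rad and x of drilled_block in the frame of hotel between -0.078 and 0.006 m and y of drilled_block in the frame of hotel between 0.044 and 0.081 m and z of drilled_block in the frame of hotel between 0.005 and 0.016 m and x of drilled_small_log in the frame of hotel between 0.052 and 0.084 m and y of drilled_small_log in the frame of hotel between -0.085 and 0.085 m and z of drilled_small_log in the frame of hotel between 0.005 and 0.016 m and linear speed of each of drilled_big_log, drilled_small_log, drilled_block, divider below 0.02 m/s and distance of each of plain_big_log, plain_small_log, plain_block, screw_jar from where it was at the start of the episode below 0.03 m); the robot touches nothing.
It fails at once if an undrilled piece or the screw jar is carried off or pushed more than 40 mm (distance of any of plain_big_log, plain_small_log, plain_block, screw_jar from where it was at the start of the episode above 0.04 m).
It also fails if it takes over 109 s, if anything falls off the work surface, if the arm or the gripper's body presses on something with over 40 N, if the wrist force passes 120 N, or if a joint passes its speed limit or range.

## Working session

There is one attempt and no reset: what is moved stays moved. The work goes in short steps, Python scripts to look and compute and a shell command to move; the robot and the scene stay as the last step left them, time stands still between calls to the robot, and variables do not carry over. Pictures are saved under pics/ and viewed, at most 14 in all, crops included, and the job is handed in when it is done.

```bash
ls; mkdir -p pics; python3 - <<'E'
from workcell import *
import cv2,numpy as np
print(get_obs(), pinch_z)
for n in("scene","side","wrist"):
    cv2.imwrite(f"pics/{n}0.png",grab_frame(n)[:,:,::-1]); print(calibration(n))
E
```

```text
pics
{'t': 0.0, 'joint_pos': array([-0.02891394,  0.46945674, -0.04861105,  1.5337003 ,  0.02412568,
        1.14095674, -0.08229868]), 'qd': array([ 0.00034636,  0.0016507 ,  0.00043754,  0.00034618, -0.00078847,
        0.00132349, -0.00096112]), 'tau': array([ 8.49551179e-05, -5.07972229e+01, -8.03461717e-02, -2.36155879e+01,
       -6.12773141e-02,  3.78107757e-02,  1.50727069e-04]), 'position': array([6.74407571e+02, 2.27414047e-02, 2.21486458e+02]), 'orientation': array([-2.22043733, -2.22059749,  0.00224062]), 'wrist_force': array([ 0.10771859,  0.33657274, -0.3260459 ]), 'torque': array([0.0175489 , 0.02237482, 0.00709098]), 'grasp_force': 0.0, 'finger_gap': 0.9986590475082107} 18.700000000000003
{'mtx': array([[527.40719354,   0.        , 317.71779493],
       [  0.        , 527.40719354, 233.54156995],
       [  0.        ,   0.        ,   1.        ]]), 'dist_coeffs': array([-0.08580124,  0.        ,  0.        ,  0.        ,  0.        ]), 'T': array([[-3.98892617e-01, -6.89138476e-01,  6.04956892e-01,
         1.34330148e+03],
       [ 9.16790436e-01, -3.13730309e-01,  2
[... 712 characters left out ...]
5e+02],
       [ 0.00000000e+00,  0.00000000e+00,  0.00000000e+00,
         1.00000000e+00]])}
{'mtx': array([[346.22532863,   0.        , 324.57752506],
       [  0.        , 346.22532863, 238.26071228],
       [  0.        ,   0.        ,   1.        ]]), 'dist_coeffs': array([-0.00885539,  0.        ,  0.        ,  0.        ,  0.        ]), 'hand_eye': array([[ 3.37237824e-04,  9.67734231e-01,  2.51972904e-01,
         6.77941825e+01],
       [ 9.99999110e-01, -6.51644219e-04,  1.16433509e-03,
        -2.13321974e-01],
       [ 1.29096361e-03,  2.51972287e-01, -9.67733589e-01,
        -1.61216304e+02],
       [ 0.00000000e+00,  0.00000000e+00,  0.00000000e+00,
         1.00000000e+00]])}
```

View pics/scene0.png

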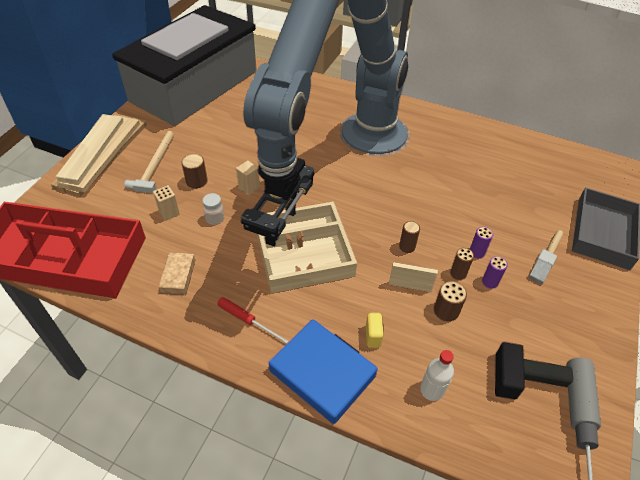

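View pics/side0.png

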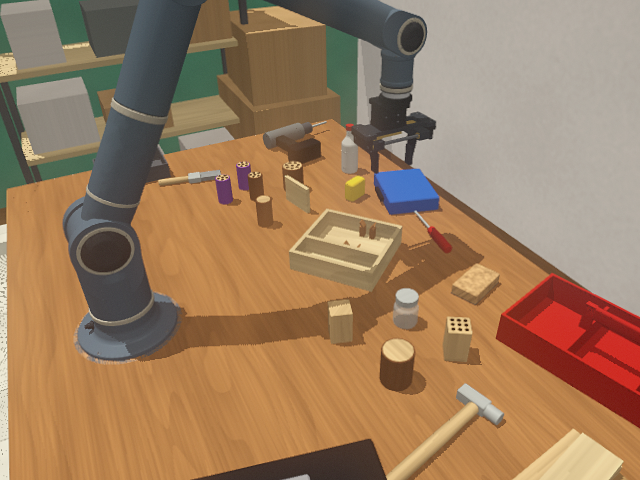

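Candidates in the scene picture:
- **Small-log shapes:** brown drilled (462,263), purple drilled (482,241) and (494,271), and plain (410,236). The brown drilled one fits; purple is excluded.
- **Big logs:** drilled (451,300), plain (194,170).
- **Blocks:** drilled (165,203), plain (247,178).
- **Others:** jar (213,208), divider (413,277), hotel around (307,250).

I'll confirm with enlarged crops.

```bash
python3 - <<'E'
import cv2
for n,f,x,y,w,h,k in(("cA","scene0",380,212,140,114,5),("cB","scene0",145,148,220,150,3.6),("cC","side0",205,150,210,140,3.8),("cD","side0",320,265,160,130,4.6)):
    i=cv2.imread(f"pics/{f}.png")[y:y+h,x:x+w]; cv2.imwrite(f"pics/{n}.png",cv2.resize(i,None,fx=k,fy=k,interpolation=cv2.INTER_CUBIC))
E
```

```text
(no output)
```

View pics/cA.png

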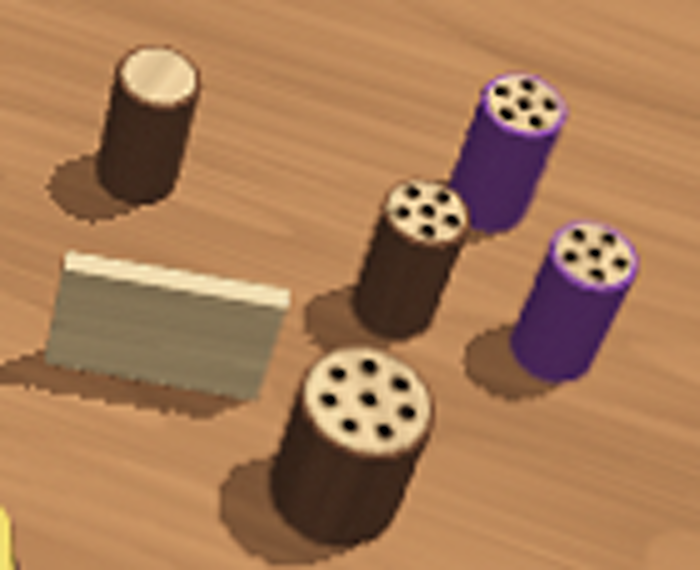

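View pics/cB.png

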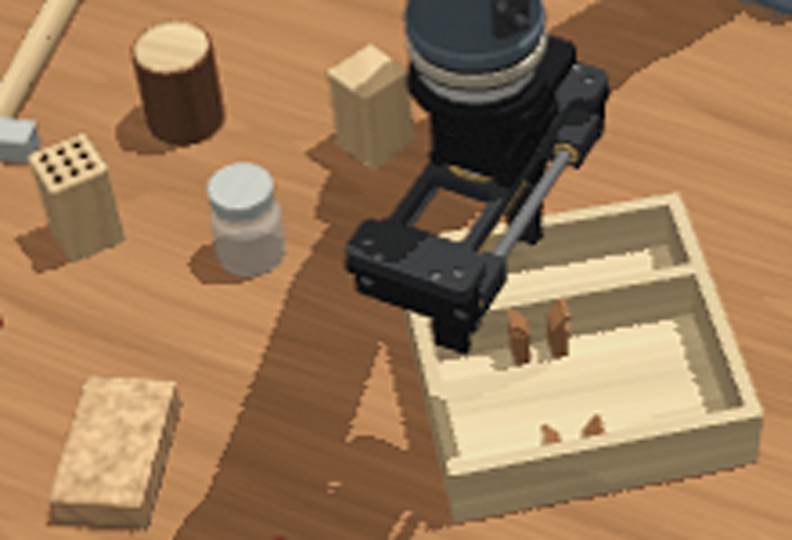

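View pics/cC.png

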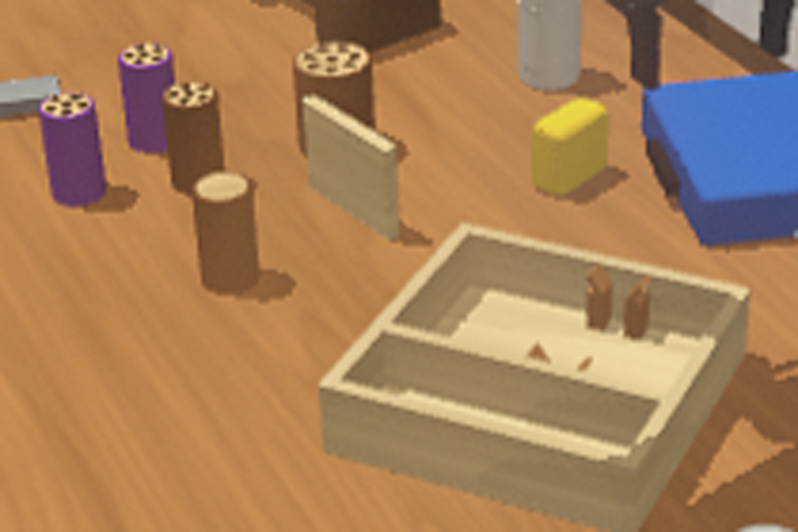

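View pics/cD.png

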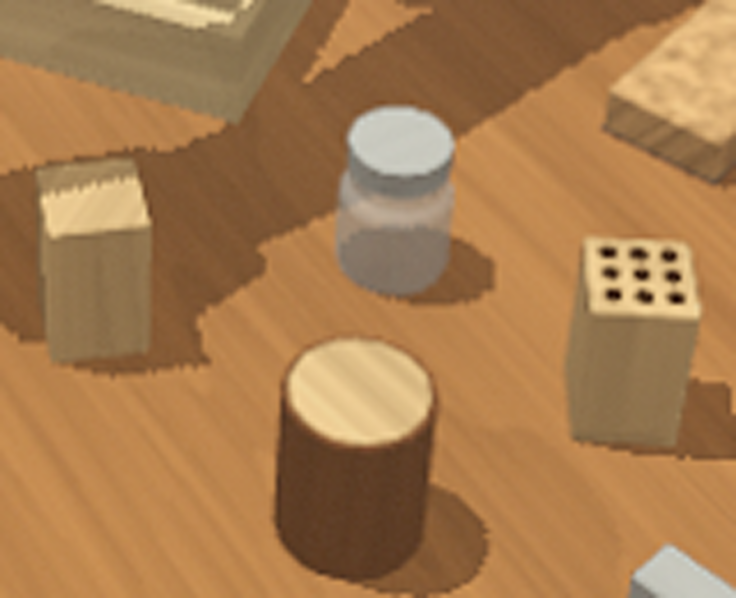

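Crops confirm what to reach for:
- **Small log:** brown drilled, cropA (427,211). The two purple ones are excluded.
- **Big log:** drilled, cropA (368,400).
- **Block:** 3x3 drilled, cropB (68,162).
- **Hotel:** its narrow room faces the robot, and the cleats lie towards the picture's left.

Now localise.

```bash
cat > h.py <<'E'
import cv2,numpy as np
from workcell import *
from scipy.optimize import least_squares
from scipy.spatial.transform import Rotation as R
C={n:calibration(n) for n in("scene","side","wrist")}
CR=dict(A=("scene",380,212,5),B=("scene",145,148,3.6),C=("side",205,150,3.8),D=("side",320,265,4.6))
def camT(n,obs=None):
    if n!="wrist": return C[n]["T"]
    o=obs or get_obs(); T=np.eye(4); T[:3,:3]=R.from_rotvec(o["orientation"]).as_matrix(); T[:3,3]=o["position"]
    return T@C[n]["hand_eye"]
def proj(n,P,T=None):
    T=camT(n) if T is None else T
    Q=(np.atleast_2d(P)-T[:3,3])@T[:3,:3]*[1,-1,-1]
    return cv2.projectPoints(Q.reshape(-1,1,3),np.zeros(3),np.zeros(3),C[n]["mtx"],C[n]["dist_coeffs"])[0].reshape(-1,2)
def px(c,u,v):
    n,x,y,k=CR[c]; return n,np.array([x+(u+.5)/k-.5,y+(v+.5)/k-.5])
def fit(obsv,p0):  # obsv: (camera,pixel,local pt[,T])  p=(x,y,yaw)
    def w(p,L):
        c,s=np.cos(p[2]),np.sin(p[2]); return [p[0]+c*L[0]-s*L[1],p[1]+s*L[0]+c*L[1],L[2]]
    f=lambda p:np.concatenate([(proj(o[0],w(p,o[2]),o[3] if len(o)>3 else None)[0]-o[1]) for o in obsv])
    r=least_squares(f,p0,x_scale=[100,100,1],loss="soft_l1"); return r.x,np.abs(r.fun).reshape(-1,2).max(1)
E
python3 - <<'E'
from h import *
np.set_printoptions(suppress=True,precision=3)
def F(name,l,p0):
    p,r=fit([(*px(c,u,v),L) for c,u,v,L in l],p0); print(name,p,r)
h=109
F("hotel",[("B",680,194,(h,-h,55)),("B",762,414,(-h,-h,55)),("B",449,475,(-h,h,55)),("B",757,461,(-h,-h,0)),("B",455,522,(-h,h,0)),
 ("C",464,225,(-h,-h,55)),("C",748,290,(-h,h,55)),("C",322,387,(h,-h,55)),("C",325,452,(h,-h,0))],[650,0,3.1])
F("div",[("A",66,253,(-54,-6,80)),("A",290,291,(54,-6,80)),("A",287,307,(54,6,80)),("A",66,270,(-54,6,80)),("A",46,362,(-54,6,0)),("A",256,398,(54,6,0)),
 ("C",303,98,(54,0,80)),("C",395,150,(-54,0,80)),("C",398,238,(-54,-6,0))],[700,150,1.9])
F("blk",[("B",30,155,(-23,-23,80)),("B",82,135,(-23,23,80)),("B",105,165,(23,23,80)),("B",50,192,(23,-23,80)),
 ("D",585,240,(23,23,80)),("D",690,243,(23,-23,80)),("D",700,318,(-23,-23,80)),("D",588,312,(-23,23,80))][:4]+[("D",641,277,(0,0,80))],[600,-200,0])
for n,a,b,z in(("small",("A",427,211),("C",191,96),80),("big",("A",368,400),("C",334,61),80),("plsmall",("A",159,76),("C",221,187),80),("purp1",("A",525,104),("C",147,54),80),("purp2",("A",595,254),("C",68,104),80),
 ("plbig",("B",174,48),("D",359,392),80),("jar",("B",241,188),("D",400,143),75),("plblk",("B",368,68),("D",95,200),80)):
    F(n,[(*a,(0,0,z)),(*b,(0,0,z))],[600,0,0])
E
```

```text
hotel [551.408  -0.918   3.807] [1.061 0.151 0.363 0.311 0.659 0.853 0.401 1.186 0.675]
div [546.035 291.498   1.793] [4.356 3.96  3.199 2.934 1.981 2.254 1.323 1.161 1.387]
blk [ 581.066 -402.066    1.006] [1.313 0.847 0.781 0.24  0.545]
small [453.224 391.789   0.   ] [0.403 0.566]
big [575.939 392.527   0.   ] [0.394 0.54 ]
plsmall [422.218 244.594   0.   ] [0.155 0.189]
purp1 [430.799 436.943   0.   ] [21.03   6.099]
purp2 [380.147 463.528   0.   ] [19.894  6.83 ]
plbig [ 439.275 -400.846    0.   ] [1.211 0.463]
jar [ 545.429 -273.848    0.   ] [0.722 0.95 ]
plblk [ 398.749 -248.295    0.   ] [1.302 0.701]
```

```bash
python3 - <<'E'
from h import *
np.set_printoptions(suppress=True,precision=3)
def F(name,l,p0):
    p,r=fit([(*px(c,u,v),L) for c,u,v,L in l],p0); print(name,p,r)
F("div",[("A",66,253,(-54,6,80)),("A",290,291,(54,6,80)),("A",287,307,(54,-6,80)),("A",66,270,(-54,-6,80)),("A",46,362,(-54,-6,0)),("A",256,398,(54,-6,0)),
 ("C",303,98,(54,0,80)),("C",395,150,(-54,0,80))],[546,291,1.8])
for n,a,b,z in(("purp1",("A",525,104),("C",68,104),80),("purp2",("A",595,254),("C",147,54),80)):
    F(n,[(*a,(0,0,z)),(*b,(0,0,z))],[400,450,0])
E
```

```text
div [543.24  290.585   1.796] [0.446 1.027 0.292 0.487 0.936 0.612 0.536 1.173]
purp1 [363.038 422.822   0.   ] [0.38  0.381]
purp2 [446.066 475.008   0.   ] [0.487 0.536]
```

View pics/wrist0.png

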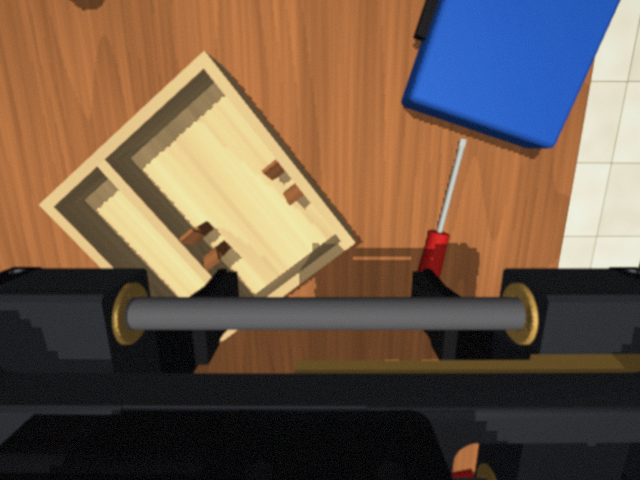

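The wrist picture shows the hotel's rim corners at (205,52), (41,206) and (356,243), and the far cleats near (273,170) and (292,193). I'll refine the hotel and plan the moves.

```bash
cat >> h.py <<'E'
def plan(x,y,z,th,o=None):
    """print: turn (rad, units of .12), then shift in the tool axes AFTER the turn, units of 120 mm"""
    o=o or get_obs(); M=R.from_rotvec(o["orientation"]).as_matrix(); t0=np.arctan2(M[1,0],M[0,0])
    d=(th-t0+np.pi/2)%np.pi-np.pi/2; t1=t0+d; c,s=np.cos(t1),np.sin(t1)
    D=np.array([x,y,z])-o["position"]; L=np.array([c*D[0]+s*D[1], s*D[0]-c*D[1], -D[2]])
    print("turn units",round(-d/.12,2),"shift units",np.round(L/120,3),"mm",np.round(L,1),"t",round(o["t"],2),"tilt",np.round(M[2],3),"gap",round(o["finger_gap"],3))
E
python3 - <<'E'
from h import *
np.set_printoptions(suppress=True,precision=3)
h=109
W=[("wrist",np.array(p,float),L) for p,L in(((205,52),(-h,-h,55)),((41,206),(h,-h,55)),((356,243),(-h,h,55)))]
W=[(*w,camT("wrist")) for w in W]
S=[(*px(c,u,v),L) for c,u,v,L in [("B",680,194,(h,-h,55)),("B",762,414,(-h,-h,55)),("B",449,475,(-h,h,55)),("B",757,461,(-h,-h,0)),("B",455,522,(-h,h,0)),
 ("C",464,225,(-h,-h,55)),("C",748,290,(-h,h,55)),("C",322,387,(h,-h,55)),("C",325,452,(h,-h,0))]]
print(fit(W,[551,0,3.8])); p,r=fit(W+S,[551,0,3.8]); print(p,r)
c,s=np.cos(p[2]),np.sin(p[2])
for n,a,b in(("slot",-36,20),("big",-36,-46),("blk",-36,62),("small",68,-30)): print(n,p[0]+c*a-s*b,p[1]+s*a+c*b)
plan(543,290.5,200,1.796)
E
```

```text
(array([552.368,  -4.428,   3.808]), array([0.491, 1.102, 0.844]))
[552.111  -3.8     3.808] [1.291 1.498 0.599 2.201 1.148 1.27  1.353 1.764 0.218 1.122 0.426 0.74 ]
slot 592.7723312032939 2.7294789123351784
big 551.9778077542978 54.61210468020967
blk 618.7324824890186 -30.28673748540313
small 480.11294859255526 -22.247780940723345
turn units -1.88 shift units [ 2.604 -0.528  0.181] mm [312.5 -63.4  21.7] t 0.15 tilt [-0.    -0.001 -1.   ] gap 1.002
```

```bash
python3 -m pendant '[[[1,0,0,0,-0.94],[1,0,0,0,-0.94],[1,0.43,-0.09,0.03,0],[1,0.43,-0.09,0.03,0],[1,0.43,-0.09,0.03,0]]]'
python3 -m pendant '[[[1,0.43,-0.09,0.03,0],[1,0.43,-0.09,0.03,0],[1,0.43,-0.09,0.03,0],[1,0,0,0,0],[1,0,0,0,0]]]'
python3 - <<'E'
from h import *
o=get_obs(); cv2.imwrite("pics/w1.png",grab_frame("wrist")[:,:,::-1]); plan(543,290.5,55,1.796)
T=camT("wrist",o)
for n,x,y,z in(("div",543,290.5,80),):
    print(n,proj("wrist",[[543.2+l*np.cos(1.796)-w*np.sin(1.796),290.6+l*np.sin(1.796)+w*np.cos(1.796),80] for l,w in((-54,6),(-54,-6),(54,6),(54,-6))],T))
E
```

```text
t: 0.78
position: [607.9, 145.0, 211.4]
orientation: [-1.957, -2.457, 0.0]
wrist_force: [0.2, 0.2, 0.1]
finger_gap: 1.001
grasp_force: 0.0
t: 1.4
position: [542.8, 286.7, 200.7]
orientation: [1.957, 2.457, -0.001]
wrist_force: [0.7, -1.3, 0.7]
finger_gap: 1.0
grasp_force: 0.0
turn units -0.01 shift units [0.039 0.006 1.215] mm [  4.6   0.7 145.8] t 1.45 tilt [-0.001 -0.    -1.   ] gap 0.996
div [[320.03363529 287.71183305]
 [333.76263001 287.72858446]
 [319.67607637 161.23526819]
 [334.76211587 161.24700669]]
```

View pics/w1.png

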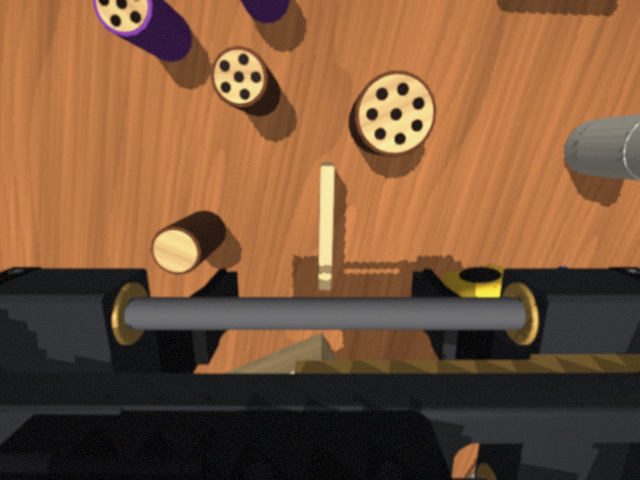

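The divider stands at (320–335,163) to (319–331,290), within 2 px of the prediction. I'll descend and grip.

```bash
python3 -m pendant '[[[1,0.01,0,0.4,0],[1,0.015,0,0.4,0],[1,0,0,0.3,0],[1,0,0,0.17,0],[1,0,0,0,0]]]'
python3 -m pendant '[[[0,0,0,0,0],[0,0,0,0,0],[0,0,0,0,0],[0,0,0,0,0],[0,0,0,0,0]]]'
python3 -m pendant '[[[0,0,0,0,0],[0,0,0,-0.05,0],[0,0,0,-0.2,0],[0,0,0,-0.4,0],[0,0,0,-0.4,0]]]'
python3 - <<'E'
from h import *
p,r=fit([("wrist",np.array([240,77.]),(0,0,80))],[453,392,0]) if 0 else (0,0)
print(get_obs()["finger_gap"]*87); plan(592.8,2.7,160,3.808)
E
```

```text
t: 2.08
position: [541.8, 287.6, 46.8]
orientation: [-1.96, -2.454, 0.006]
wrist_force: [-0.3, 0.8, -0.3]
finger_gap: 1.005
grasp_force: 0.0
t: 2.7
position: [542.0, 290.3, 48.8]
orientation: [1.957, 2.457, 0.001]
wrist_force: [0.2, -0.1, -0.2]
finger_gap: 0.517
grasp_force: 0.0
t: 3.32
position: [541.7, 290.2, 176.1]
orientation: [-1.957, -2.457, 0.0]
wrist_force: [1.2, -0.4, -0.0]
finger_gap: 0.019
grasp_force: 0.0
1.6615491237711806
turn units 9.42 shift units [-1.146  2.146  0.134] mm [-137.5  257.5   16.1] t 3.33 tilt [ 0. -0. -1.] gap 0.019
```

The fingers hadn't finished closing before the lift, so nothing was gripped. I'll reopen and look.

```bash
python3 -m pendant '[[[1,0,0,-0.2,0],[1,0,0,0,0],[1,0,0,0,0],[1,0,0,0,0],[1,0,0,0,0]]]' >/dev/null
python3 -m pendant '[[[1,0,0,0,0],[1,0,0,0,0],[1,0,0,0,0],[1,0,0,0,0],[1,0,0,0,0]]]'
python3 - <<'E'
from h import *
o=get_obs(); cv2.imwrite("pics/w2.png",grab_frame("wrist")[:,:,::-1]); plan(542,289,46,1.796)
print(proj("wrist",[[543.2+l*np.cos(1.796)-w*np.sin(1.796),290.6+l*np.sin(1.796)+w*np.cos(1.796),80] for l,w in((-54,6),(-54,-6),(54,6),(54,-6))],camT("wrist",o)))
E
```

```text
t: 4.58
position: [541.9, 290.2, 198.6]
orientation: [1.957, 2.457, 0.0]
wrist_force: [-0.2, -0.1, -0.6]
finger_gap: 0.983
grasp_force: 0.0
turn units 0.0 shift units [-0.01  -0.002  1.272] mm [ -1.2  -0.2 152.6] t 4.62 tilt [ 0.  0. -1.] gap 0.99
[[319.99483475 292.73678119]
 [333.77334286 292.75280913]
 [319.64421746 166.24182715]
 [334.78552734 166.25478784]]
```

View pics/w2.png

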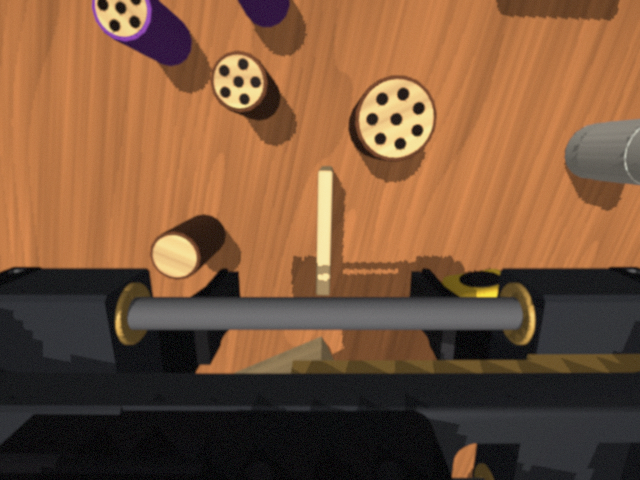

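The divider is still upright, at (318–333,168) to (317–330,294). I'll grip again and wait for a full close.

```bash
python3 -m pendant '[[[1,-0.01,0,0.4,0],[1,0,0,0.4,0],[1,0,0,0.3,0],[1,0,0,0.16,0],[1,0,0,0,0]]]' >/dev/null
python3 -m pendant '[[[0,0,0,0,0],[0,0,0,0,0],[0,0,0,0,0],[0,0,0,0,0],[0,0,0,0,0]]]' >/dev/null
python3 -m pendant '[[[0,0,0,0,0],[0,0,0,0,0],[0,0,0,0,0],[0,0,0,0,0],[0,0,0,0,0]]]'
```

```text
t: 6.5
position: [542.2, 289.0, 47.3]
orientation: [-1.957, -2.457, 0.0]
wrist_force: [-0.1, -0.2, -0.6]
finger_gap: 0.135
grasp_force: 30.0
```

```bash
python3 -m pendant '[[[0,0,0,-0.15,0],[0,0,0,-0.4,0],[0,0,0,-0.4,0],[0,0,0,0,0.94],[0,0,0,0,0.94]]]' >/dev/null
python3 -m pendant '[[[0,0,0,0,0.94],[0,0,0,0,0.94],[0,0,0,0,0.94],[0,0,0,0,0.94],[0,0,0,0,0.94]]]' >/dev/null
python3 -m pendant '[[[0,0,0,0,0.94],[0,0,0,0,0.94],[0,0,0,0,0.94],[0,0,0,0,0],[0,0,0,0,0]]]'
python3 -c "
from h import *
plan(592.8,2.7,160,3.808)"
```

```text
t: 8.38
position: [542.2, 289.3, 162.0]
orientation: [-2.966, -1.033, -0.001]
wrist_force: [0.5, 0.4, -0.3]
finger_gap: 0.135
grasp_force: 30.0
turn units 0.03 shift units [-1.145  2.138  0.017] mm [-137.4  256.5    2. ] t 8.38 tilt [ 0.001 -0.    -1.   ] gap 0.135
```

```bash
python3 -m pendant '[[[0,-0.19,0.36,0,0],[0,-0.19,0.36,0,0],[0,-0.19,0.36,0,0],[0,-0.19,0.36,0,0],[0,-0.19,0.36,0,0]]]' >/dev/null
python3 -m pendant '[[[0,-0.195,0.34,0,0.03],[0,0,0,0,0],[0,0,0,0,0],[0,0,0,0,0],[0,0,0,0,0]]]'
python3 - <<'E'
from h import *
o=get_obs(); a=grab_frame("wrist");b=grab_frame("scene");c=grab_frame("side"); plan(592.8,2.7,60,3.808)
b=cv2.resize(b[170:320,220:400],None,fx=2.22,fy=2.22,interpolation=cv2.INTER_CUBIC); c=cv2.resize(c[170:320,260:440],None,fx=2.22,fy=2.22,interpolation=cv2.INTER_CUBIC)
a=cv2.resize(a[:280],None,fx=0.9375,fy=0.9375)
im=np.zeros((600,800,3),np.uint8); im[:b.shape[0],:b.shape[1]]=b; im[:c.shape[0],400:400+c.shape[1]]=c[:,:400]; im[335:335+a.shape[0],:a.shape[1]]=a
cv2.imwrite("pics/m1.png",im[:,:,::-1])
# prediction of cleat gap mid on rim line & corners in wrist
p=(552.1,-3.8,3.808); cs,sn=np.cos(p[2]),np.sin(p[2])
for L in((-109,-109,55),(-109,109,55),(109,-109,55),(109,109,55)): print(L,proj("wrist",[[p[0]+cs*L[0]-sn*L[1],p[1]+sn*L[0]+cs*L[1],L[2]]],camT("wrist",o))[0]*.9375+[0,335])
E
```

```text
t: 9.62
position: [593.4, 3.9, 161.4]
orientation: [-2.968, -1.029, -0.0]
wrist_force: [-0.1, -0.2, -1.0]
finger_gap: 0.129
grasp_force: 30.0
turn units -0.0 shift units [-0.006 -0.001  0.845] mm [-7.000e-01 -1.000e-01  1.014e+02] t 9.78 tilt [ 0. -0. -1.] gap 0.132
(-109, -109, 55) [142.89852667 468.63346777]
(-109, 109, 55) [416.5090529  468.90703468]
(109, -109, 55) [171.02689865 702.38954443]
(109, 109, 55) [396.39463322 702.92578073]
```

View pics/m1.png

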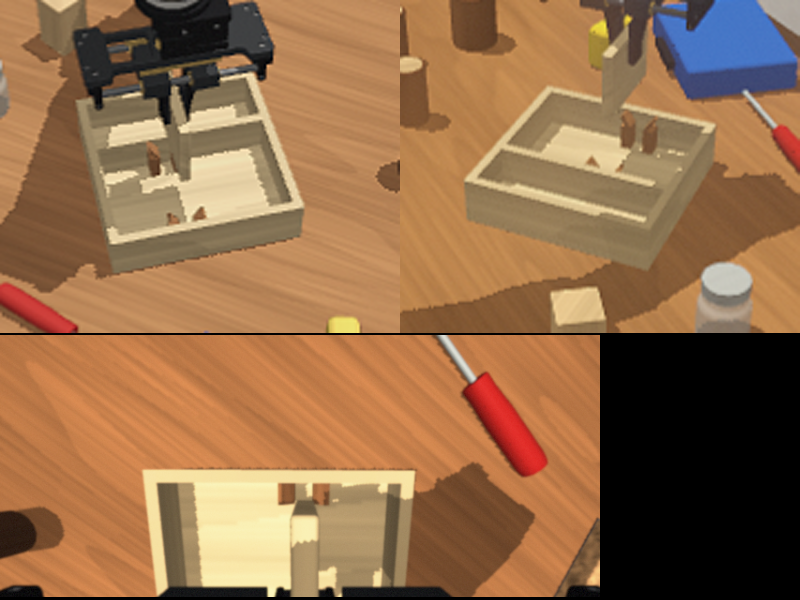

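The board sits midway between the cleats (wrist panel: cleats x≈287 and 321, board 304), and the rim corners match to 1 px. Lowering.

```bash
python3 -m pendant '[[[0,0,0,0.2,0],[0,0,0,0.2,0],[0,0,0,0.1,0],[0,0,0,0.1,0],[0,0,0,0.05,0]]]'
python3 -m pendant '[[[0,0,0,0.05,0],[0,0,0,0.04,0],[0,0,0,0.04,0],[0,0,0,0.03,0],[0,0,0,0.03,0]]]'
python3 -m pendant '[[[0,0,0,0.02,0],[0,0,0,0,0],[0,0,0,0,0],[0,0,0,0,0],[0,0,0,0,0]]]'
```

```text
t: 10.4
position: [593.5, 2.8, 83.1]
orientation: [-2.969, -1.025, -0.0]
wrist_force: [-0.9, 1.0, 0.2]
finger_gap: 0.133
grasp_force: 30.0
t: 11.02
position: [593.4, 2.7, 60.4]
orientation: [-2.969, -1.025, 0.0]
wrist_force: [-0.9, 0.9, 0.6]
finger_gap: 0.135
grasp_force: 30.0
t: 11.65
position: [593.2, 2.5, 58.0]
orientation: [-2.969, -1.025, 0.001]
wrist_force: [-1.8, 2.1, -2.1]
finger_gap: 0.137
grasp_force: 30.0
```

```bash
python3 -m pendant '[[[1,0,0,0.005,0],[1,0,0,0,0],[1,0,0,0,0],[1,0,0,0,0],[1,0,0,0,0]]]' >/dev/null
python3 -m pendant '[[[1,0,0,0,0],[1,0,0,0,0],[1,0,0,0,0],[1,0,0,-0.3,0],[1,0,0,-0.5,0]]]'
python3 -m pendant '[[[1,0,0,-0.3,0],[1,0,0,0,0],[1,0,0,0,0],[1,0,0,0,0],[1,0,0,0,0]]]' > /dev/null
python3 - <<'E'
from h import *
np.set_printoptions(suppress=True,precision=1)
o=dict(position=np.array([541.9,290.2,198.6]),orientation=np.array([1.957,2.457,0])); T=camT("wrist",o)
for n,q in(("small",(240,81)),("big",(395,118)),("plsmall",(177,256))):
    print(n,least_squares(lambda p:proj("wrist",[[p[0],p[1],80]],T)[0]-q,[500,350]).x)
grab_frame("wrist"); o=get_obs(); a=grab_frame("wrist"); plan(576,392.5,200,1.8); plan(581,-402,200,1.0)
b=grab_frame("scene");c=grab_frame("side")
b=cv2.resize(b[170:320,220:400],None,fx=2.22,fy=2.22,interpolation=cv2.INTER_CUBIC); c=cv2.resize(c[170:320,260:440],None,fx=2.22,fy=2.22,interpolation=cv2.INTER_CUBIC)
a=cv2.resize(a[:280],None,fx=0.9375,fy=0.9375)
im=np.zeros((600,800,3),np.uint8); im[:b.shape[0],:b.shape[1]]=b; im[:c.shape[0],400:400+c.shape[1]]=c[:,:400]; im[335:335+a.shape[0],:a.shape[1]]=a
cv2.imwrite("pics/m2.png",im[:,:,::-1])
E
```

```text
t: 12.9
position: [591.8, 2.4, 152.6]
orientation: [-2.968, -1.025, 0.008]
wrist_force: [0.7, -0.6, 0.9]
finger_gap: 0.994
grasp_force: 0.0
small [454.5 389.5]
big [574.7 390.1]
plsmall [424.9 241.9]
turn units -9.46 shift units [ 3.2  0.6 -0.1] mm [383.9  71.9 -11.2] t 13.62 tilt [-0. -0. -1.] gap 1.0
turn units -2.79 shift units [-2.9  1.7 -0.1] mm [-346.8  208.2  -11.2] t 13.62 tilt [-0. -0. -1.] gap 1.0
```

View pics/m2.png

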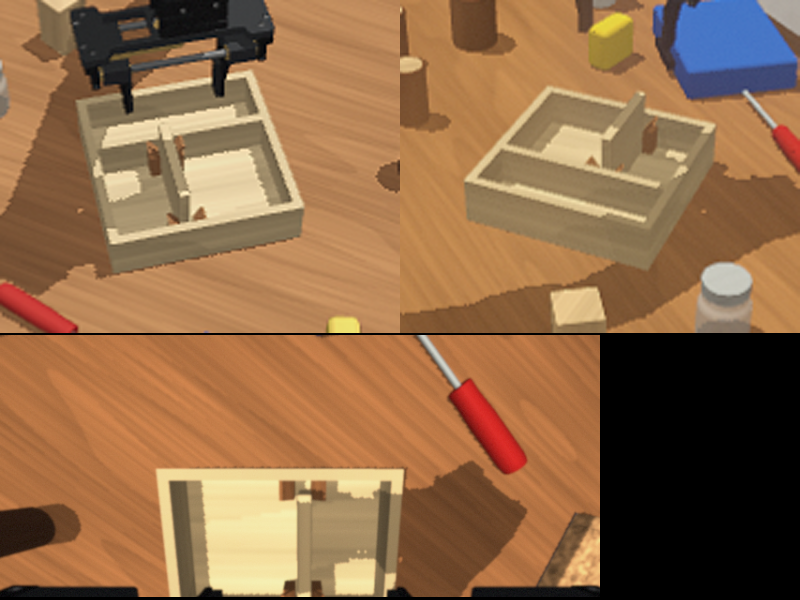

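The divider is fully down between the cleats and upright (wrist panel x≈304). Next is the big log at about (575,391), keeping the same yaw.

```bash
python3 -c "
from h import *
plan(575,391.3,190,3.808); plan(575,391.3,48,3.808)"
```

```text
turn units -0.01 shift units [ 1.883 -2.642 -0.007] mm [ 225.9 -317.1   -0.8] t 13.72 tilt [-0. -0. -1.] gap 0.999
turn units -0.01 shift units [ 1.883 -2.642  1.176] mm [ 225.9 -317.1  141.2] t 13.72 tilt [-0. -0. -1.] gap 0.999
```

```bash
python3 -m pendant '[[[1,0.27,-0.377,0,0],[1,0.27,-0.377,0,0],[1,0.27,-0.377,0,0],[1,0.27,-0.377,0,0],[1,0.27,-0.377,0,0]]]' >/dev/null
python3 -m pendant '[[[1,0.27,-0.377,0,0],[1,0.263,-0.38,0,0],[1,0,0,0,0],[1,0,0,0,0],[1,0,0,0,0]]]'
python3 -c "
from h import *
plan(575,391.3,48,3.808)"
```

```text
t: 14.98
position: [576.7, 389.0, 189.6]
orientation: [2.97, 1.02, 0.0]
wrist_force: [0.3, 0.6, 0.1]
finger_gap: 0.999
grasp_force: 0.0
turn units -0.04 shift units [ 0.    -0.024  1.18 ] mm [  0.   -2.8 141.6] t 14.97 tilt [-0.     0.001 -1.   ] gap 0.999
```

```bash
python3 -m pendant '[[[1,0,-0.02,0.4,0],[1,0,0,0.4,0],[1,0,0,0.25,0],[1,0,0,0.13,0],[1,0,0,0,0]]]'
python3 -m pendant '[[[0,0,0,0,0],[0,0,0,0,0],[0,0,0,0,0],[0,0,0,0,0],[0,0,0,0,0]]]'
python3 -m pendant '[[[0,0,0,0,0],[0,0,0,-0.2,0],[0,0,0,-0.4,0],[0,0,0,-0.4,0],[0,0,0,0,0]]]'
python3 - <<'E'
from h import *
p=(552.1,-3.8,3.808); c,s=np.cos(p[2]),np.sin(p[2]);a,b=-36,-48
plan(p[0]+c*a-s*b,p[1]+s*a+c*b,170,3.808)
E
```

```text
t: 15.6
position: [574.5, 392.1, 47.5]
orientation: [2.97, 1.023, -0.002]
wrist_force: [-0.0, 0.7, 0.9]
finger_gap: 1.003
grasp_force: 0.0
t: 16.23
position: [575.1, 393.2, 49.1]
orientation: [2.97, 1.025, 0.003]
wrist_force: [-0.1, -1.4, 5.8]
finger_gap: 0.729
grasp_force: 30.0
t: 16.85
position: [576.2, 395.0, 172.4]
orientation: [-2.967, -1.024, -0.012]
wrist_force: [-0.3, 0.2, -2.5]
finger_gap: 0.729
grasp_force: 30.0
turn units -0.01 shift units [-1.912  2.088  0.02 ] mm [-229.4  250.6    2.4] t 16.85 tilt [ 0.008 -0.    -1.   ] gap 0.729
```

```bash
python3 -m pendant '[[[0,-0.32,0.348,0,0],[0,-0.32,0.348,0,0],[0,-0.32,0.348,0,0],[0,-0.32,0.348,0,0],[0,-0.32,0.348,0,0]]]' >/dev/null
python3 -m pendant '[[[0,-0.312,0.348,0,0],[0,0,0,0,0],[0,0,0,0,0],[0,0,0,0,0],[0,0,0,0,0]]]'
python3 - <<'E'
from h import *
p=(552.1,-3.8,3.808); c,s=np.cos(p[2]),np.sin(p[2]);a,b=-36,-48
plan(p[0]+c*a-s*b,p[1]+s*a+c*b,60,3.808)
E
```

```text
t: 18.1
position: [548.2, 56.0, 167.6]
orientation: [-2.968, -1.029, 0.001]
wrist_force: [-0.8, 0.2, -1.1]
finger_gap: 0.728
grasp_force: 30.0
turn units 0.01 shift units [0.018 0.012 0.897] mm [  2.2   1.4 107.6] t 18.1 tilt [-0.    -0.001 -1.   ] gap 0.728
```

```bash
python3 -m pendant '[[[0,0.015,0.01,0.3,0],[0,0,0,0.3,0],[0,0,0,0.2,0],[0,0,0,0.05,0],[0,0,0,0.03,0]]]'
python3 -m pendant '[[[0,0,0,0.015,0],[0,0,0,0.01,0],[0,0,0,0,0],[0,0,0,0,0],[0,0,0,0,0]]]'
```

```text
t: 18.73
position: [551.0, 55.1, 62.7]
orientation: [2.969, 1.026, 0.002]
wrist_force: [0.8, -0.5, -2.0]
finger_gap: 0.729
grasp_force: 30.0
t: 19.35
position: [550.5, 54.6, 59.5]
orientation: [2.97, 1.025, 0.001]
wrist_force: [-0.3, -0.7, -2.0]
finger_gap: 0.728
grasp_force: 30.0
```

```bash
python3 -m pendant '[[[0,0,0,0.01,0],[0,0,0,0,0],[0,0,0,0,0],[0.86,0,0,0,0],[0.86,0,0,0,0]]]'
python3 -m pendant '[[[0.86,0,0,0,0],[0.86,0,0,0,0],[0.86,0,0,-0.2,0],[0.86,0,0,-0.5,0],[1,0,0,-0.35,0]]]'
python3 -c "
from h import *
plan(453.8,390.6,165,3.808)"
```

```text
t: 19.98
position: [550.7, 54.6, 58.2]
orientation: [2.97, 1.025, 0.001]
wrist_force: [0.6, -0.7, 0.5]
finger_gap: 0.837
grasp_force: 0.0
t: 20.6
position: [551.0, 54.6, 186.4]
orientation: [2.969, 1.025, 0.003]
wrist_force: [0.6, 0.7, -1.2]
finger_gap: 0.912
grasp_force: 0.0
turn units -0.01 shift units [ 1.094 -2.702  0.178] mm [ 131.3 -324.2   21.4] t 20.6 tilt [ 0.002  0.001 -1.   ] gap 0.912
```

```bash
python3 -m pendant '[[[1,0.156,-0.386,0,0],[1,0.156,-0.386,0,0],[1,0.156,-0.386,0,0],[1,0.156,-0.386,0,0],[1,0.156,-0.386,0,0]]]' >/dev/null
python3 -m pendant '[[[1,0.156,-0.386,0,0],[1,0.156,-0.386,0,0],[1,0,0,0,0],[1,0,0,0,0],[1,0,0,0,0]]]'
python3 - <<'E'
from h import *
plan(453.8,390.6,48,3.808)
o=get_obs(); a=grab_frame("wrist"); b=cv2.resize(grab_frame("scene")[170:320,220:400],None,fx=1.77,fy=1.77)
a=np.vstack([a[:300],np.pad(b,((0,0),(0,640-b.shape[1]),(0,0)))]); cv2.imwrite("pics/m3.png",a[:,:,::-1])
for q in((453.8,390.6),(363,423),(446,475)): print(proj("wrist",[[*q,80]],camT("wrist",o)))
E
```

```text
t: 21.85
position: [454.5, 388.8, 184.1]
orientation: [2.97, 1.021, -0.0]
wrist_force: [-0.3, -0.3, 0.8]
finger_gap: 0.997
grasp_force: 0.0
turn units -0.04 shift units [ 0.005 -0.015  1.134] mm [  0.6  -1.9 136.1] t 21.85 tilt [-0.     0.001 -1.   ] gap 0.997
[[321.7076701  235.77355411]]
[[223.68034946 296.18712839]]
[[227.42815374 177.2624373 ]]
```

View pics/m3.png

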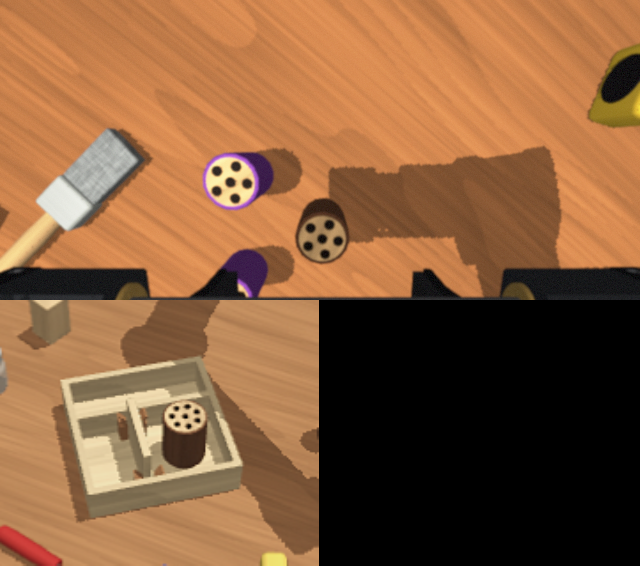

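The drilled brown log is at (322,238), predicted (322,236); the purple ones are clear of the fingers. The big log stands in its bay.

```bash
python3 -m pendant '[[[1,0,-0.015,0.4,0],[1,0,0,0.4,0],[1,0,0,0.2,0],[1,0,0,0.13,0],[1,0,0,0,0]]]'
python3 -m pendant '[[[0,0,0,0,0],[0,0,0,0,0],[0,0,0,0,0],[0,0,0,0,0],[0,0,0,0,0]]]' >/dev/null
python3 -m pendant '[[[0,0,0,0,0],[0,0,0,0,0],[0,0,0,-0.2,0],[0,0,0,-0.4,0],[0,0,0,-0.4,0]]]'
python3 - <<'E'
from h import *
p=(552.1,-3.8,3.808); c,s=np.cos(p[2]),np.sin(p[2]);a,b=68,-10
plan(p[0]+c*a-s*b,p[1]+s*a+c*b,170,3.808)
E
```

```text
t: 22.58
position: [452.4, 391.4, 48.0]
orientation: [2.969, 1.024, -0.002]
wrist_force: [0.1, -0.3, 0.8]
finger_gap: 1.002
grasp_force: 0.0
t: 23.82
position: [452.0, 391.8, 169.3]
orientation: [2.969, 1.025, -0.002]
wrist_force: [1.0, 0.9, -0.7]
finger_gap: 0.5
grasp_force: 29.8
turn units -0.01 shift units [-1.949  3.024 -0.006] mm [-233.8  362.8   -0.7] t 23.82 tilt [-0.001  0.    -1.   ] gap 0.5
```

```bash
python3 -m pendant '[[[0,-0.244,0.378,0,0],[0,-0.244,0.378,0,0],[0,-0.244,0.378,0,0],[0,-0.244,0.378,0,0],[0,-0.244,0.378,0,0]]]' >/dev/null
python3 -m pendant '[[[0,-0.244,0.378,0,0],[0,-0.244,0.378,0,0],[0,-0.241,0.378,0,0],[0,0,0,0,0],[0,0,0,0,0]]]'
python3 -m pendant '[[[0,0,0,0,0],[0,0,0,0,0],[0,0,0,0,0],[0,0,0,0,0],[0,0,0,0,0]]]'
python3 - <<'E'
from h import *
p=(552.1,-3.8,3.808); c,s=np.cos(p[2]),np.sin(p[2]);a,b=68,-10
plan(p[0]+c*a-s*b,p[1]+s*a+c*b,60,3.808)
E
```

```text
t: 25.08
position: [492.0, -37.2, 168.4]
orientation: [-2.969, -1.025, 0.0]
wrist_force: [-0.8, 0.7, 1.1]
finger_gap: 0.497
grasp_force: 29.8
t: 25.7
position: [492.3, -37.8, 168.6]
orientation: [2.97, 1.025, 0.0]
wrist_force: [-0.6, -0.2, -0.2]
finger_gap: 0.501
grasp_force: 29.8
turn units -0.01 shift units [0.    0.003 0.905] mm [  0.    0.3 108.6] t 25.7 tilt [ 0.  0. -1.] gap 0.501
```

```bash
python3 -m pendant '[[[0,0.01,0,0.3,0],[0,0,0,0.3,0],[0,0,0,0.2,0],[0,0,0,0.05,0],[0,0,0,0.03,0]]]'
python3 -m pendant '[[[0,0,0,0.02,0],[0,0,0,0.015,0],[0,0,0,0,0],[0,0,0,0,0],[0,0,0,0,0]]]'
```

```text
t: 26.32
position: [493.7, -37.2, 63.3]
orientation: [2.969, 1.025, 0.001]
wrist_force: [0.4, -0.4, -0.8]
finger_gap: 0.498
grasp_force: 29.8
t: 26.95
position: [493.3, -37.1, 58.9]
orientation: [2.97, 1.025, 0.001]
wrist_force: [0.7, 0.2, -0.8]
finger_gap: 0.5
grasp_force: 29.8
```

```bash
python3 -m pendant '[[[0,0,0,0.008,0],[0,0,0,0,0],[0.8,0,0,0,0],[0.8,0,0,0,0],[0.8,0,0,0,0]]]'
python3 -m pendant '[[[0.8,0,0,0,0],[0.8,0,0,-0.2,0],[1,0,0,-0.5,0],[1,0,0,-0.4,0],[1,0,0,0,0]]]'
python3 -c "
from h import *
plan(581,-402,190,2.577)"
```

```text
t: 27.58
position: [493.1, -37.1, 57.7]
orientation: [-2.97, -1.025, 0.0]
wrist_force: [-0.3, 0.1, 0.1]
finger_gap: 0.744
grasp_force: 0.0
t: 28.2
position: [495.9, -37.2, 193.6]
orientation: [2.967, 1.024, 0.013]
wrist_force: [-0.1, 0.9, -0.3]
finger_gap: 0.983
grasp_force: 0.0
turn units 10.24 shift units [2.226 2.189 0.03 ] mm [267.1 262.6   3.6] t 28.2 tilt [ 0.007  0.005 -1.   ] gap 0.983
```

```bash
python3 -m pendant '[[[1,0,0,0,0.93],[1,0,0,0,0.93],[1,0,0,0,0.93],[1,0,0,0,0.93],[1,0,0,0,0.93]]]' >/dev/null
python3 -m pendant '[[[1,0,0,0,0.93],[1,0,0,0,0.93],[1,0,0,0,0.93],[1,0,0,0,0.93],[1,0,0,0,0.93]]]' >/dev/null
python3 -m pendant '[[[1,0,0,0,0.93],[1,0.318,0.313,0,0],[1,0.318,0.313,0,0],[1,0.318,0.313,0,0],[1,0.318,0.313,0,0]]]' >/dev/null
python3 -m pendant '[[[1,0.318,0.313,0,0],[1,0.318,0.313,0,0],[1,0.318,0.313,0,0],[1,0,0,0,0],[1,0,0,0,0]]]'
python3 - <<'E'
from h import *
plan(581,-402,48,2.577)
o=get_obs(); a=grab_frame("wrist"); b=cv2.resize(grab_frame("scene")[170:320,220:400],None,fx=1.77,fy=1.77); c=cv2.resize(grab_frame("side")[170:320,260:440],None,fx=1.77,fy=1.77)
b=np.hstack([b,c]); a=np.vstack([a[:300],np.pad(b,((0,0),(0,640-b.shape[1]),(0,0)))]); cv2.imwrite("pics/m4.png",a[:,:,::-1])
cs,sn=np.cos(1.006),np.sin(1.006)
print(proj("wrist",[[581+cs*u-sn*v,-402+sn*u+cs*v,80] for u,v in((23,23),(23,-23),(-23,-23),(-23,23))],camT("wrist",o)))
E
```

```text
t: 30.7
position: [578.2, -401.0, 187.9]
orientation: [-3.017, 0.872, 0.004]
wrist_force: [0.2, 0.2, -0.1]
finger_gap: 1.003
grasp_force: 0.0
turn units 0.01 shift units [ 0.024 -0.005  1.166] mm [  2.9  -0.6 139.9] t 30.7 tilt [-0.003 -0.001 -1.   ] gap 1.003
[[294.43863684 259.79800943]
 [293.26431722 203.9456967 ]
 [352.0021101  204.07438888]
 [350.73595893 259.91527052]]
```

View pics/m4.png

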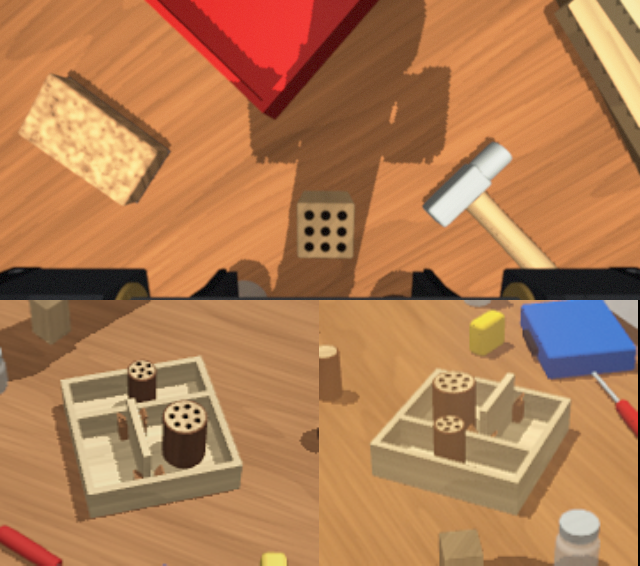

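The drilled block is at (326,231), square to the tool; both logs stand in their rooms. I'll grip the block.

```bash
python3 -m pendant '[[[1,0.02,0.01,0.4,0],[1,0,0,0.4,0],[1,0,0,0.23,0],[1,0,0,0.13,0],[1,0,0,0,0]]]'
python3 -m pendant '[[[0,0,0,0,0],[0,0,0,0,0],[0,0,0,0,0],[0,0,0,0,0],[0,0,0,0,0]]]'
python3 -m pendant '[[[0,0,0,0,0],[0,0,0,0,0],[0,0,0,-0.2,0],[0,0,0,-0.4,0],[0,0,0,-0.4,0]]]'
python3 - <<'E'
from h import *
p=(552.1,-3.8,3.808); c,s=np.cos(p[2]),np.sin(p[2]);a,b=-36,63
plan(p[0]+c*a-s*b,p[1]+s*a+c*b,170,3.808+np.pi/2)
E
```

```text
t: 31.48
position: [580.2, -403.3, 50.1]
orientation: [-3.018, 0.871, 0.002]
wrist_force: [-0.4, -0.2, 0.8]
finger_gap: 1.002
grasp_force: 0.0
t: 32.1
position: [580.4, -404.1, 50.7]
orientation: [-3.018, 0.872, -0.0]
wrist_force: [0.1, 0.0, 0.5]
finger_gap: 0.524
grasp_force: 29.9
t: 32.72
position: [579.6, -404.1, 171.0]
orientation: [-3.018, 0.873, 0.003]
wrist_force: [1.2, -0.2, -0.5]
finger_gap: 0.524
grasp_force: 29.9
turn units 2.84 shift units [-2.239 -2.182  0.008] mm [-268.7 -261.8    1. ] t 32.73 tilt [-0.002  0.    -1.   ] gap 0.524
```

```bash
python3 -m pendant '[[[0,0,0,0,0.95],[0,0,0,0,0.95],[0,0,0,0,0.94],[0,-0.32,-0.312,0,0],[0,-0.32,-0.312,0,0]]]' >/dev/null
python3 -m pendant '[[[0,-0.32,-0.312,0,0],[0,-0.32,-0.312,0,0],[0,-0.32,-0.312,0,0],[0,-0.32,-0.312,0,0],[0,-0.32,-0.31,0,0]]]' >/dev/null
python3 -m pendant '[[[0,0,0,0,0],[0,0,0,0,0],[0,0,0,0,0],[0,0,0,0,0],[0,0,0,0,0]]]'
python3 - <<'E'
from h import *
p=(552.1,-3.8,3.808); c,s=np.cos(p[2]),np.sin(p[2]);a,b=-36,63
plan(p[0]+c*a-s*b,p[1]+s*a+c*b,61,3.808+np.pi/2)
E
```

```text
t: 34.6
position: [619.5, -32.0, 170.7]
orientation: [-2.825, 1.374, -0.0]
wrist_force: [0.1, -0.8, -0.4]
finger_gap: 0.526
grasp_force: 29.9
turn units -0.01 shift units [-0.007 -0.004  0.914] mm [ -0.8  -0.4 109.7] t 34.6 tilt [ 0. -0. -1.] gap 0.526
```

```bash
python3 -m pendant '[[[0,-0.007,0,0.3,0],[0,0,0,0.3,0],[0,0,0,0.2,0],[0,0,0,0.05,0],[0,0,0,0.03,0]]]'
python3 -m pendant '[[[0,0,0,0.02,0],[0,0,0,0.01,0],[0,0,0,0,0],[0,0,0,0,0],[0,0,0,0,0]]]'
```

```text
t: 35.22
position: [619.6, -30.7, 65.5]
orientation: [-2.826, 1.372, -0.002]
wrist_force: [-0.5, 0.3, -1.3]
finger_gap: 0.527
grasp_force: 29.9
t: 35.85
position: [619.1, -30.4, 61.5]
orientation: [-2.826, 1.372, -0.0]
wrist_force: [-0.1, 0.1, -1.3]
finger_gap: 0.525
grasp_force: 29.9
```

```bash
python3 -m pendant '[[[0,0,0,0.008,0],[0,0,0,0,0],[0.8,0,0,0,0],[0.8,0,0,0,0],[0.8,0,0,0,0]]]'
python3 -m pendant '[[[0.8,0,0,0,0],[0.8,0,0,-0.2,0],[0.8,0,0,-0.5,0],[0.8,0,0,-0.5,0],[0.8,0.4,0,-0.3,0]]]'
python3 -m pendant '[[[0.8,0.4,0,0,0],[0.8,0.4,0,0,0],[0.8,0,0,0,0],[0.8,0,0,0,0],[0.8,0,0,0,0]]]'
python3 - <<'E'
from h import *
b=grab_frame("scene")[140:340,140:480]; c=grab_frame("side")[150:400,220:480]
b=cv2.resize(b,None,fx=1.76,fy=1.76)[:, :598]; c=cv2.resize(c,None,fx=0.98,fy=0.98)
im=np.zeros((600,800,3),np.uint8); im[:b.shape[0],:b.shape[1]]=b; im[354:354+c.shape[0],:c.shape[1]]=c[:246]
w=cv2.resize(grab_frame("wrist"),(328,246)); im[354:600,300:628]=w; cv2.imwrite("pics/m5.png",im[:,:,::-1])
E
```

```text
t: 36.48
position: [619.1, -30.5, 60.4]
orientation: [-2.826, 1.372, -0.0]
wrist_force: [0.1, -0.6, 0.7]
finger_gap: 0.763
grasp_force: 0.0
t: 37.1
position: [649.4, -64.5, 244.0]
orientation: [-2.827, 1.36, -0.003]
wrist_force: [1.3, -0.9, 0.0]
finger_gap: 0.797
grasp_force: 0.0
t: 37.72
position: [707.9, -141.8, 240.5]
orientation: [-2.827, 1.368, 0.001]
wrist_force: [0.2, 0.7, -0.2]
finger_gap: 0.796
grasp_force: 0.0
```

View pics/m5.png

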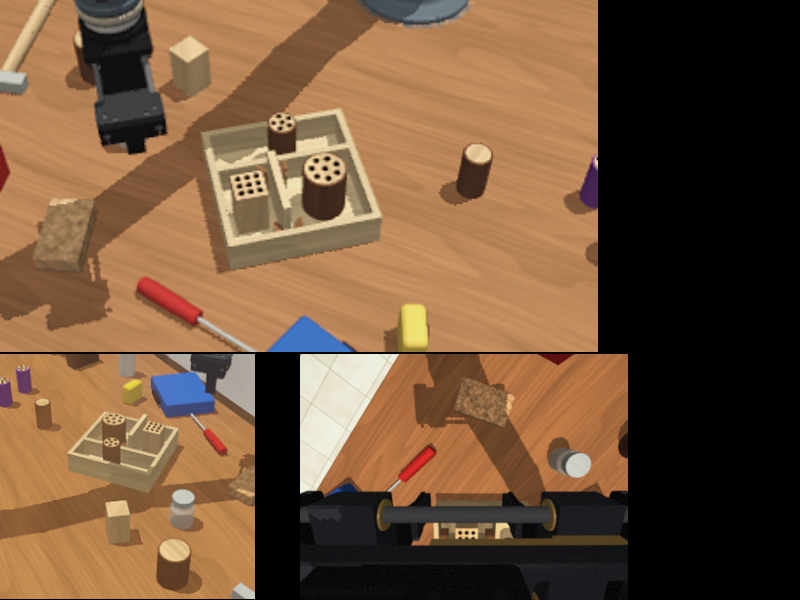

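All the pieces stand upright in the right bays (block at (250,200), big log (325,185), small log (282,132), divider between). The look-alikes and jar are where they started, so I'm handing in.

```bash
python3 -c "
from workcell import *
print(sign_off())"
```

```text
the job is handed in; nothing more can be done
None
```

I handed the job in at about 38 s of the 109 s allowed: in the last pictures the divider is seated in its slot, the three drilled pieces stand in their bays, and the look-alikes and jar appear untouched; sign-off returned no verdict.

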